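# Lock the food processor's lid, then set it to slow

## Task

Set the food processor going on slow: press its lid down onto the springy seal, turn it clockwise until you feel it come fully home against the safety interlock, which frees the speed selector, and then turn the selector from off to the one-bar mark. Where the lid comes home differs from machine to machine, so go by feel, gently: never force the lid or a selector that is still locked, and leave the other things where they stand.

Things in the scene. Friction and masses are not known exactly. Their poses are not given: they have to be found in the camera images.
- processor: The cordless food processor, fixed on the worktop: a white plinth 170 x 290 x 31 mm carrying a clear round bowl on its local +y side and a white block-shaped motor housing on its -y side. Origin: centre of its underside; local x points away from its front, y to the bowl, z up. Turned about z by up to 0.30 rad from the room's axes.
- bowl_axis (a point): Point on the vertical axis about which the lid turns, at the bowl's rim, 65 mm from the processor's origin along its +y and 122 mm above the worktop.
- bowl: The clear bowl, 132 mm across, fixed in the plinth, axis through bowl_axis; nuts and a blade are in it. Its rim carries two hooked catches outside (local 30 and 150 degrees about the axis). Origin: on its axis at the worktop's height.
- lid (a joint): Turn of the grey lid (142 mm across), rad, clockwise from above; starts at 0 to 0.12. It floats on a springy seal: its lugs meet the catches' ends at 0.16 unless the lid is pressed down 3 to 4 mm (6 to 8 N; seat at 4); past 0.25 they stay under. Turns with 0.3 N m, then comes home at a stop anywhere from 0.32 to 0.64, where the moment about the axis climbs by 0.8 N m in about 0.03 rad: stop there.
- chute (a point): Top centre of the open feed chute, the lid's handle: an upright rectangular tube, 30 mm wide along the lid's turning direction, 42 mm long in the lid's radial direction, its centre 40 mm from the lid's axis, 42 mm tall over the flat lid. Moves with the lid. At lid = 0 it lies at 105 degrees about the axis from the processor's +x; its own y axis points 15 degrees clockwise of outward.
- housing: The motor housing, 130 x 105 x 136 mm high, fixed. Beside the bowl it has an ear with a slot, open to the far side, which the lid's tab (83 mm from the axis) enters; in it sits the spring-loaded, rubber-buffered safety bolt, whose nose is set differently on each machine. The tab pushes the bolt back 7 mm to a firm stop; only in the last 1.2 mm is the dial free. Origin: as the processor's.
- dial (a joint): Turn of the speed selector on top of the housing, rad, clockwise from above: 0 off (open ring mark, start), 0.70 slow (one bar mark), 1.40 fast (two bar marks, end stop). The bolt locks it (0.08 of play) until the lid is home, so the lid must be home first; it turns easily (0.05 N m) when free and stays where it is left.
- dial_grip (a point): Top centre of the selector's grip bar, on its axis, 90 mm from the processor's origin along its -y, 167 mm above the worktop. The upright bar is 46 mm long, 12 mm thick, 23 mm tall over a flat steel disc 52 mm across. At dial = 0 its length lies at 220 degrees about the vertical from the processor's +x (180 at slow); a white line marks the pointing end.
- prep_bowl: White prep bowl, 140 mm across, 60 mm high, loose on the worktop to the left of the processor. Origin: underside centre. Bystander.
- garlic: Garlic bulb, 56 mm, loose on the worktop behind the processor's bowl. Origin: underside centre. Bystander.
- salt_shaker: Salt shaker, 44 mm across, 90 mm high, loose behind the processor. Origin: underside centre. Bystander.
- egg_cup: Wooden egg cup, 47 mm across, 58 mm high, loose behind the motor housing. Origin: underside centre. Bystander.

How it is judged:
By the outcome, as a careful person would: the job done as asked, in the order asked, and still so for the second after the job is handed in, with the robot touching nothing.
It also fails if it takes over 66 s, if anything falls off the work surface, if the arm or the gripper's body presses on something with over 40 N, if the wrist force passes 120 N, or if a joint passes its speed limit or range.

## Robot

A 6-joint arm with a two-finger parallel gripper is mounted at the origin on a cart in front of the work surface, level with it; the furniture and walls round the work are solid. World frame = base frame: x ahead of the robot, y to its left, z up, the work surface at z = 0. Lengths are in m, angles in degrees, forces in N, time in s.
With the tool pointing down it reaches from about 0.375 to 0.9 m from the base axis. Payload 3.1 kg.
Tool frame: the origin (TCP) lies between the finger pads; the fingertips stand 11 mm ahead of it and the grasp point (between the pads) lies 8 mm behind it; z points along the fingers, y is the line along which they close (so a half turn about z gives the same grasp; the last joint's range is limited). The gripper opens to 87 mm and grips with 3 to 60 N. Pads are 19 mm wide; open, the fingers measure 117 mm over their backs; the gripper's body (75 mm by 190 mm) begins 51 mm behind the grasp point.
Start: joints at [-73.31, 30.224, 82.088, -0, 67.689, -10.227], TCP at [0.283, -0.557, 0.234] pointing down, gripper open.
Joint ranges: [-176.69, 176.69], [-43.24, 126.21], [12.49, 139.97], [-82, 262], [0, 151.66], [-163.58, 163.58]. Speed limits (degrees/s): [159.86, 159.86, 180, 180, 180, 180].

## Interface

Orientations are given as a 3x3 rotation matrix whose columns are the frame's x, y, z axes.
In Python, from rig import bot, viewer, workorder, nets gives the robot as it stands. The module is installed in compiled form; this text tells all that it offers.
- The arm moves only by the tool move_arm, never from a script. Its argument "increments" is a list of rows, each a list of 7 numbers: the shift along the tool's x, y, z normalised to -1 to 1, where 1 is 0.3 m, then the turn, a rotation vector about the tool's x, y, z normalised to -1 to 1, where 1 is pi rad, then the opening, from 0 (shut) to 1 (fully open). In form: [[tx, ty, tz, wx, wy, wz, grip], ...]. A call has 1 to 10 rows; each row is the pose to reach, as a shift and turn from the pose commanded when the call began, along the tool's axes at that moment, turning the shorter way round; what a row does not reach only later rows make up. A row lasts 1/12 s, in which the tool goes at most 41.7 mm and 7.16 degrees, less where a joint would pass 70% of its speed; a pose out of reach is approached as far as the arm can. A call with a number of a shift or a turn outside -1 to 1 is refused whole. A call with a gripper value outside its range is refused whole. The fingers move at their own pace and stop on an object; the grip force is fixed at half the most. Time passes only in rows, so rows that repeat a pose let the fingers close. It gives the time, the measured TCP pose, the force, the opening and the grip force at its end, in the units of the state.
- bot.read_state(): the state, without advancing time (a new reading comes with each control period).
- viewer.capture(name): name is "side" or "top"; returns a dict with "image" (420x560x3 uint8, blue, green, red), "K" (3x3 intrinsics, pixels), "dist" ([k1, k2, p1, p2, k3] as OpenCV has them; the pictures are not rectified), "eye" and "orientation" of the camera in the world. Camera axes: x right, y up, looking along -z (the intrinsics and any distortion apply to the point x, -y, -z); pixel columns grow to the right and rows downward; lengths in m; the calibration is good to about 2 mm. A picture is of the moment at which its call begins. There is no depth.
- workorder.hand_in(): hands the job in; it is judged then, once.
Trained networks look in the newest picture that a camera, given by its name, has taken for a name from the list of things; names that differ only in an ending like _2 or _b are one class to them, and where a whole thing is asked for, a point or a joint stands for the part that bears it (a point fixed in the world has none). Each returns a list of dicts, best first, with "conf" (0 to 1); they miss things now and then, are a little off and sometimes report something else, mostly with a low value. They report only what shows in the picture. A call takes as long as a camera call.
- nets.find_in(camera, thing): "location" ([column, row] in pixels, amid what is visible of it).
The state is a dict: "time_s": time; "joint_positions": joint angles; "qvel": joint speeds; "tau": joint torques, N m; "position": TCP position; "tcp_rot": TCP orientation; "force": force on the tool from outside, world axes, zero at the start; "moment": the same for the moment, N m; "opening": opening from 0.0 (shut) to 1.0 (fully open); "grasp_force": force on a finger pad.
Only numpy, scipy, OpenCV 4.12 (cv2) and the standard library are available. Lean on these libraries where they do the work, as an engineer would, in place of code of your own. Each camera call takes 0.05 s, during which the arm holds its last target. There are 200 camera calls.

## Working session

There is one attempt and no reset: what is moved stays moved. The work goes in short steps, Python scripts to look and compute and a tool call to move; the robot and the scene stay as the last step left them, time stands still between calls to the robot, and variables do not carry over. Pictures are saved under pics/ and viewed, at most 10 in all, crops included, and the job is handed in when it is done.

Besides the shell and the picture viewer there is one more tool, called after ">>>" as name(argument=value, ...), one argument or row to a line, values as JSON. move_arm: Moves the arm, as the interface text tells. Its arguments: {"type":"object","properties":{"increments":{"type":"array"}},"required":["increments"]}

```bash
mkdir -p pics
python3 - <<'E'
from rig import bot, viewer, nets
import cv2,json,numpy as np
s=bot.read_state(); print({k:np.round(v,3).tolist() for k,v in s.items()})
for c in ("side","top"):
    d=viewer.capture(c); cv2.imwrite(f"pics/{c}0.png",d["image"])
    print(c,{k:np.round(d[k],4).tolist() for k in ("K","dist","eye","orientation")})
    json.dump({k:np.array(d[k]).tolist() for k in ("K","dist","eye","orientation")},open(f"{c}.json","w"))
    for t in ("processor","chute","dial_grip","bowl","housing","lid","prep_bowl","garlic","salt_shaker","egg_cup"):
        print(t,[(np.round(r["location"],1).tolist(),round(r["conf"],2)) for r in nets.find_in(c,t)[:2]])
E
```

```text
{'time_s': 0.0, 'joint_positions': [-73.309, 30.278, 82.155, 0.0, 67.688, -10.228], 'qvel': [0.073, 0.029, -0.059, 0.038, -0.003, -0.034], 'tau': [-0.0, -44.004, -17.66, 0.063, 0.058, -0.0], 'position': [0.283, -0.557, 0.233], 'tcp_rot': [[0.892, 0.453, -0.001], [0.453, -0.892, 0.002], [0.0, -0.002, -1.0]], 'force': [-0.177, 0.575, 0.13], 'moment': [0.044, -0.066, -0.016], 'grasp_force': 0.0, 'opening': 0.999}
side {'K': [[504.1211, 0.0, 284.5868], [0.0, 504.1211, 206.3534], [0.0, 0.0, 1.0]], 'dist': [-0.1891, 0.0, 0.0, 0.0, 0.0], 'eye': [1.0735, -0.4673, 0.9469], 'orientation': [[0.7667, -0.4886, 0.4165], [0.6419, 0.5702, -0.5127], [0.013, 0.6604, 0.7508]]}
processor [([241.1, 207.7], 0.78)]
chute [([265.4, 170.3], 0.86)]
dial_grip [([210.2, 200.8], 0.88), ([290.1, 240.0], 0.27)]
bowl [([269.6, 201.3], 0.98), ([241.1, 274.4], 0.63)]
housing [([218.7, 219.7], 0.92), ([241.3, 206.8], 0.17)]
lid [([263.8, 171.5], 0.91), ([239.9, 275.1], 0.48)]
prep_bowl [([329.9, 157.0], 0.62), ([271.2, 200.9], 0.52)]
garlic [([322.9, 212.1], 0.72)]
salt_shaker [([289.9, 240.4], 0.58)]
egg_cup [([242.9, 274.0], 0.65)]
top {'K': [[418.7144, 0.0, 283.1457], [0.0, 418.7144, 213.3851], [0.0, 0.0, 1.0]], 'dist': [-0.084, 0.0, 0.0, 0.0, 0.0], 'eye': [0.5585, 0.1089, 1.0239], 'orientation': [[0.0024, 0.9979, -0.0651], [-1.0, 0.0021, -0.0039], [-0.0037, 0.0651, 0.9979]]}
processor [([297.5, 264.3], 0.55)]
chute [([267.3, 265.1], 0.81)]
dial_grip [([340.5, 274.5], 0.6)]
bowl [([247.6, 293.0], 0.49), ([243.7, 204.6], 0.34)]
housing [([324.2, 272.7], 0.88), ([342.8, 272.1], 0.42)]
lid [([268.7, 264.6], 0.71)]
prep_bowl [([181.0, 242.5], 0.81)]
garlic [([242.4, 201.8], 0.58)]
salt_shaker [([293.3, 200.4], 0.75)]
egg_cup [([354.0, 213.8], 0.82)]
```

View pics/top0.png

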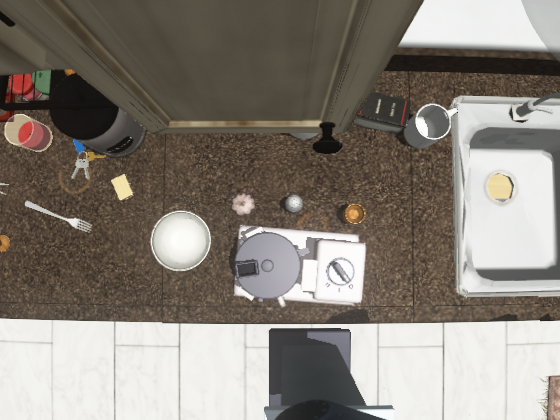

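View pics/side0.png

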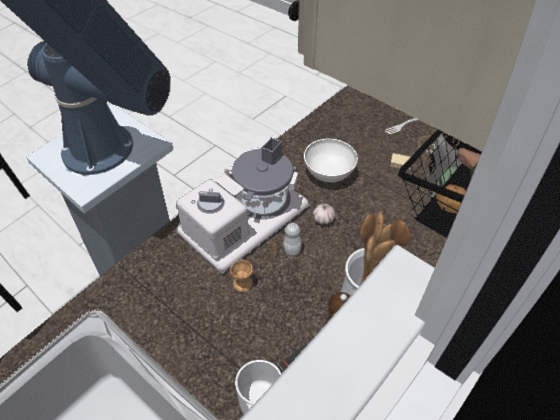

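The top view shows the lid centre near (267,266), the chute at (247,269) and the dial at (341,271), with the prep bowl at (181,241). The side view agrees, with the chute at (270,150) and the dial at (210,200). I'll zoom in for accuracy.

```bash
cat > h.py <<'E'
import json,numpy as np,cv2
def cam(c):
    d=json.load(open(f"{c}.json")); return [np.array(d[k]) for k in ("K","dist","eye","orientation")]
F=np.diag([1,-1,-1.])
def plane(c,px,z):
    K,D,e,R=cam(c); u=cv2.undistortPoints(np.array(px,float).reshape(-1,1,2),K,D).reshape(-1,2)
    r=np.c_[u,np.ones(len(u))]@F@R.T
    return e+r*((z-e[2])/r[:,2])[:,None]
def proj(c,P):
    K,D,e,R=cam(c); q=(np.atleast_2d(P)-e)@R@F
    return cv2.projectPoints(q,np.zeros(3),np.zeros(3),K,D)[0].reshape(-1,2)
E
python3 - <<'E'
from h import *
a=cv2.imread("pics/top0.png")[215:315,225:375]; b=cv2.imread("pics/side0.png")[125:275,170:320]
cv2.imwrite("pics/topc.png",cv2.resize(a,None,fx=5.3,fy=5.3,interpolation=cv2.INTER_CUBIC))
cv2.imwrite("pics/sidec.png",cv2.resize(b,None,fx=4,fy=4,interpolation=cv2.INTER_CUBIC))
E
```

```text
(no output)
```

View pics/topc.png

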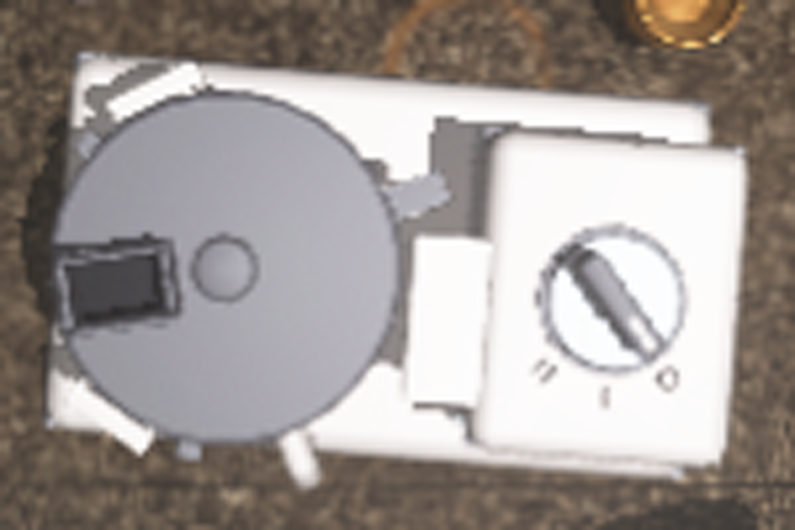

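View pics/sidec.png

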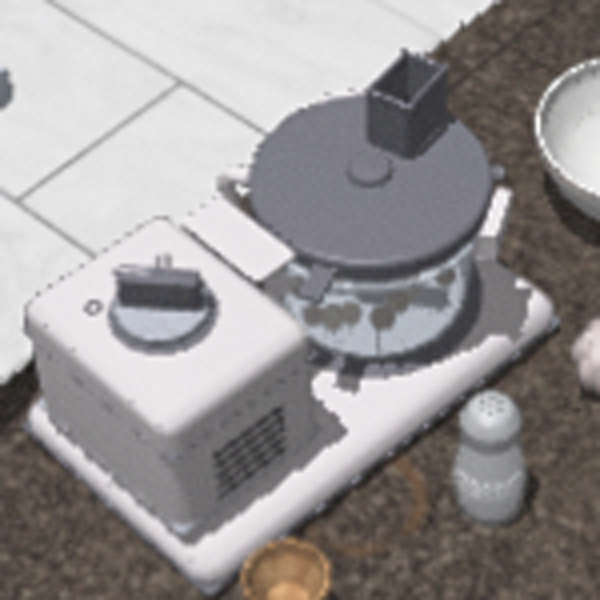

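The top crop shows the lid centre at about (228,267), the dial disc at about (617,298) and the chute top corners at (57,247), (172,238), (180,312) and (62,330). In the side crop the chute top corners are at (403,50), (447,66), (412,95) and (367,82). I'll fit the processor pose and lid angle to these.

```bash
cat > fit.py <<'E'
from h import *
from scipy.optimize import least_squares
def rot(a): return np.array([[np.cos(a),-np.sin(a)],[np.sin(a),np.cos(a)]])
T=lambda p:(np.array(p,float)+.5)/5.3-.5+[225,215]
S=lambda p:(np.array(p,float)+.5)/4-.5+[170,125]
def pts(v):
    x,y,w,th,zl=v[:5]; R=rot(w); o=np.array([x,y]); W=lambda l,z:np.r_[o+R@l,z]
    ax=np.array([0,.065]); n=np.radians(105)-th; cc=ax+.04*np.array([np.cos(n),np.sin(n)]); C=rot(-th)
    ch=[W(cc+C@np.array([sx*.015,sy*.021]),zl+.042) for sx,sy in((1,1),(1,-1),(-1,-1),(-1,1))]
    pl=[W(np.array(q),.031) for q in((.085,.145),(.085,-.145))]
    lid=[W(ax+.071*np.array([np.cos(t),np.sin(t)]),zl-.002) for t in np.arange(4)*np.pi/2-w]
    dial=W(np.array([0,-.09]),.144)
    ho=[W(np.array(q),.136) for q in ((.065,-.1425),(-.065,-.1425))]
    return ch,pl,lid,dial,ho
obsT=T([(57,247),(172,238),(180,312),(62,330),(80,58),(708,105),(225,92),(57,267),(225,442),(398,267),(617,298)])
obsS=S([(447,66),(412,95),(367,82),(403,50),(163,308)])
def res(v):
    ch,pl,lid,d,ho=pts(v)
    a=proj("top",np.array(ch+pl+lid+[d]))-obsT-v[5:7]
    # lid points: only extremal coordinate counts
    for i,k in zip(range(6,10),(0,1,0,1)): a[i,k]=0
    b=proj("side",np.array(ch+[d]))-obsS-v[7:9]
    return np.r_[a.ravel(),b.ravel(),v[5:9]/1.0]
if __name__=="__main__":
    r=least_squares(res,[.45,0,-.07,.05,.13,0,0,0,0],loss="soft_l1")
    v=r.x; print(np.round(v,4),"\n",np.round(r.fun,1).tolist())
    ch,pl,lid,d,ho=pts(v); print("chute",np.mean(ch,0),"axis",np.mean(lid,0),"dial",d)
    np.save("fit.npy",v)
    tab=np.array([plane("top",T([q]),.125)[0] for q in((440,175),(445,205))]);print("tab",tab)
    for t,c in (("chute",np.mean(ch,0)),("dial",d)):print(t,proj("top",c),proj("side",c))
E
python3 fit.py
```

```text
[ 0.5054  0.0806 -0.0959 -0.09    0.139   0.2878 -0.4933  0.0892 -0.3925] 
 [1.2, 0.7, 0.4, 2.6, -1.3, 3.7, 0.0, 0.1, -0.6, -3.6, 2.4, -0.6, 0.0, -2.2, -1.8, 0.0, 0.0, -0.8, 1.1, 0.0, -0.3, -0.0, 0.8, 0.3, -2.6, 2.4, -1.3, -0.2, 1.9, -1.3, 0.3, -0.9, 0.3, -0.5, 0.1, -0.4]
chute [0.50149951 0.18400119 0.18097616] axis [0.51162351 0.14530359 0.13697616] dial [ 0.49678397 -0.00898441  0.144     ]
tab [[0.54379234 0.05978738 0.125     ]
 [0.5317068  0.05777444 0.125     ]]
chute [[247.16944812 269.04083767]] [[271.24710351 142.80824896]]
dial [[340.95033538 270.29683432]] [[210.80433079 200.34676048]]
```

The chute's long side looks radial, as the text says, so I'll refit with that.

```bash
sed -i 's/C=rot(-th)/C=rot(np.radians(15)-th)/' fit.py; python3 fit.py
```

```text
[ 0.503   0.0797 -0.0756  0.0809  0.1393  0.2616 -0.2362  0.2567 -0.2499] 
 [0.3, 0.6, -0.6, 0.2, -0.6, 1.2, 0.8, -0.1, -1.1, -1.7, 2.2, -1.1, 0.0, -0.7, -1.5, 0.0, 0.0, 0.8, 1.5, 0.0, 0.2, 0.0, 1.0, -0.4, -0.7, 2.6, -0.3, 0.7, 1.3, -1.2, -0.4, -0.9, 0.3, -0.2, 0.3, -0.2]
chute [0.50366697 0.18425102 0.1813316 ] axis [0.5078708  0.14447254 0.1373316 ] dial [ 0.49616666 -0.01008494  0.144     ]
tab [[0.54379234 0.05978738 0.125     ]
 [0.5317068  0.05777444 0.125     ]]
chute [[247.03569624 267.96698275]] [[272.03546235 143.04704414]]
dial [[341.47573372 270.59255628]] [[210.23835811 200.49726374]]
```

```bash
cat > k.py <<'E'
import numpy as np
def inc(c,t):
    d=np.array(t[:3])-c[:3]; w=np.radians(c[3]); 
    return np.round([(d[0]*np.cos(w)+d[1]*np.sin(w))/.3,(d[0]*np.sin(w)-d[1]*np.cos(w))/.3,-d[2]/.3,0,0,-(t[3]-c[3])/180],4)
def app(c,r):
    w=np.radians(c[3]); a,b=.3*r[0],.3*r[1]
    return np.array([c[0]+a*np.cos(w)+b*np.sin(w),c[1]+a*np.sin(w)-b*np.cos(w),c[2]-.3*r[2],c[3]-180*r[5]])
E
python3 - <<'E'
from k import *
c=np.array([.283,-.557,.234,26.917])
for t in ((.36,-.30,.29,60),(.44,-.05,.29,96),(.5037,.1843,.26,96)):
    r=np.round(inc(c,t),3); c=app(c,r); print(r.tolist(),c)
np.save("c.npy",c)
E
```

```text
[0.617, -0.648, -0.187, 0.0, 0.0, -0.184] [ 0.36004213 -0.29986603  0.2901     60.037     ]
[0.855, -0.185, 0.0, 0.0, 0.0, -0.2] [ 4.40066330e-01 -4.99287798e-02  2.90100000e-01  9.60370000e+01]
[0.754, 0.293, 0.1, 0.0, 0.0, 0.0] [ 0.50368925  0.18426126  0.2601     96.037     ]
```

>>> move_arm(
  increments=[
    [0.617, -0.648, -0.187, 0, 0, -0.184, 1],
    [0.617, -0.648, -0.187, 0, 0, -0.184, 1],
    [0.617, -0.648, -0.187, 0, 0, -0.184, 1],
    [0.617, -0.648, -0.187, 0, 0, -0.184, 1],
    [0.617, -0.648, -0.187, 0, 0, -0.184, 1],
    [0.617, -0.648, -0.187, 0, 0, -0.184, 1],
    [0.617, -0.648, -0.187, 0, 0, -0.184, 1],
    [0.617, -0.648, -0.187, 0, 0, -0.184, 1],
    [0.617, -0.648, -0.187, 0, 0, -0.184, 1],
    [0.617, -0.648, -0.187, 0, 0, -0.184, 1],
  ],
)

```text
time_s: 1.93
position: [0.3602, -0.3009, 0.2899]
tcp_rot: [[0.499, 0.867, 0.0], [0.867, -0.499, -0.001], [-0.001, 0.001, -1.0]]
force: [-0.1, -0.6, 0.9]
opening: 1.001
grasp_force: 0.0
```

>>> move_arm(
  increments=[
    [0.855, -0.185, 0, 0, 0, -0.2, 1],
    [0.855, -0.185, 0, 0, 0, -0.2, 1],
    [0.855, -0.185, 0, 0, 0, -0.2, 1],
    [0.855, -0.185, 0, 0, 0, -0.2, 1],
    [0.855, -0.185, 0, 0, 0, -0.2, 1],
    [0.855, -0.185, 0, 0, 0, -0.2, 1],
    [0.855, -0.185, 0, 0, 0, -0.2, 1],
    [0.855, -0.185, 0, 0, 0, -0.2, 1],
    [0.855, -0.185, 0, 0, 0, -0.2, 1],
    [0.855, -0.185, 0, 0, 0, -0.2, 1],
  ],
)

```text
time_s: 2.77
position: [0.4403, -0.0518, 0.2894]
tcp_rot: [[-0.103, 0.995, -0.0], [0.995, 0.103, -0.001], [-0.001, -0.001, -1.0]]
force: [0.7, 0.3, -0.3]
opening: 0.999
grasp_force: 0.0
```

>>> move_arm(
  increments=[
    [0.754, 0.293, 0.1, 0, 0, 0, 1],
    [0.754, 0.293, 0.1, 0, 0, 0, 1],
    [0.754, 0.293, 0.1, 0, 0, 0, 1],
    [0.754, 0.293, 0.1, 0, 0, 0, 1],
    [0.754, 0.293, 0.1, 0, 0, 0, 1],
    [0.754, 0.293, 0.1, 0, 0, 0, 1],
    [0.754, 0.293, 0.1, 0, 0, 0, 1],
    [0.754, 0.293, 0.1, 0, 0, 0, 1],
    [0.754, 0.293, 0.1, 0, 0, 0, 1],
    [0.754, 0.293, 0.1, 0, 0, 0, 1],
  ],
)

```text
time_s: 3.6
position: [0.5038, 0.1818, 0.2596]
tcp_rot: [[-0.102, 0.995, -0.001], [0.995, 0.102, -0.001], [-0.001, -0.001, -1.0]]
force: [-0.2, -0.1, -0.3]
opening: 1.0
grasp_force: 0.0
```

>>> move_arm(
  increments=[
    [0, 0, 0.1, 0, 0, 0, 1],
    [0, 0, 0.2, 0, 0, 0, 1],
    [0, 0, 0.27, 0, 0, 0, 1],
    [0, 0, 0.31, 0, 0, 0, 1],
    [0, 0, 0.344, 0, 0, 0, 1],
    [0, 0, 0.344, 0, 0, 0, 1],
    [0, 0, 0.344, 0, 0, 0, 1],
  ],
)

```text
time_s: 4.18
position: [0.5039, 0.183, 0.1566]
tcp_rot: [[-0.103, 0.995, -0.0], [0.995, 0.103, -0.0], [-0.0, -0.0, -1.0]]
force: [0.5, -0.0, 0.2]
opening: 1.006
grasp_force: 0.0
```

Run:
```python
from rig import bot, viewer
import cv2,numpy as np
for c in("top","side"): cv2.imwrite(f"pics/{c}1.png",viewer.capture(c)["image"])
a=cv2.resize(cv2.imread("pics/top1.png")[215:315,205:305],None,fx=4,fy=4,interpolation=2)
b=cv2.resize(cv2.imread("pics/side1.png")[105:205,210:310],None,fx=4,fy=4,interpolation=2)
cv2.imwrite("pics/g1.png",np.hstack([a,b]))
s=bot.read_state();print(s["joint_positions"],s["position"],s["force"],s["moment"])
```

```text
[ 8.06445087e+00  2.95519843e+01  9.90922776e+01 -1.13205054e-03
  5.12282770e+01  2.08053386e+00] [0.5045771  0.18359665 0.15751845] [ 0.73179477 -1.0840019   0.5617511 ] [ 0.02851752 -0.0996727   0.02205268]
```

View pics/g1.png

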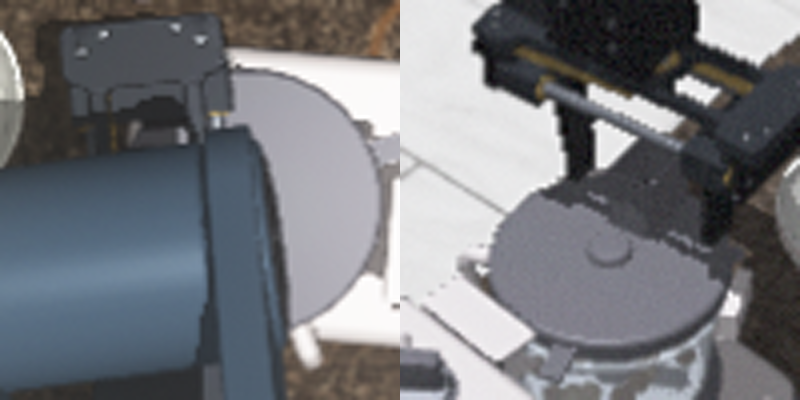

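The fingers straddle the chute, with one on either side of it in the side view. Closing now.

>>> move_arm(
  increments=[
    [0, 0, 0, 0, 0, 0, 0.5],
    [0, 0, 0, 0, 0, 0, 0.4],
    [0, 0, 0, 0, 0, 0, 0.3],
    [0, 0, 0, 0, 0, 0, 0.2],
    [0, 0, 0, 0, 0, 0, 0],
    [0, 0, 0, 0, 0, 0, 0],
    [0, 0, 0, 0, 0, 0, 0],
    [0, 0, 0, 0, 0, 0, 0],
    [0, 0, 0, 0, 0, 0, 0],
    [0, 0, 0, 0, 0, 0, 0],
  ],
)

```text
time_s: 5.12
position: [0.5025, 0.1841, 0.1563]
tcp_rot: [[-0.105, 0.994, -0.003], [0.994, 0.105, -0.0], [0.0, -0.003, -1.0]]
force: [-1.0, 0.2, 4.0]
opening: 0.344
grasp_force: 30.0
```

>>> move_arm(
  increments=[
    [0, 0, 0.003, 0, 0, 0, 0],
    [0, 0, 0.005, 0, 0, 0, 0],
    [0, 0, 0.007, 0, 0, 0, 0],
    [0, 0, 0.007, 0, 0, 0, 0],
    [0, 0, 0.007, 0, 0, 0, 0],
    [0, 0, 0.007, 0, 0, 0, 0],
  ],
)

```text
time_s: 5.62
position: [0.5026, 0.1841, 0.1544]
tcp_rot: [[-0.105, 0.994, -0.002], [0.994, 0.105, 0.0], [0.0, -0.002, -1.0]]
force: [-3.8, 0.4, 5.0]
opening: 0.344
grasp_force: 30.0
```

>>> move_arm(
  increments=[
    [0, 0, 0.003, 0, 0, 0, 0],
    [0, 0, 0.006, 0, 0, 0, 0],
    [0, 0, 0.006, 0, 0, 0, 0],
    [0, 0, 0.006, 0, 0, 0, 0],
  ],
)

```text
time_s: 5.95
position: [0.5026, 0.1841, 0.1528]
tcp_rot: [[-0.105, 0.994, -0.002], [0.994, 0.105, 0.0], [0.0, -0.002, -1.0]]
force: [-4.3, 0.5, 6.9]
opening: 0.343
grasp_force: 30.0
```

```bash
cat > m.py <<'E'
from rig import bot
import numpy as np
f=[bot.read_state()]; s=f[0]; ax=np.array([.5079,.1445])
p=s["position"];F=s["force"];M=s["moment"]; d=p[:2]-ax
print(np.round(p,4),"F",np.round(F,2),"M",np.round(M,2),"r",np.hypot(*d),"ang",np.degrees(np.arctan2(d[1],d[0])),"yaw",np.degrees(np.arctan2(s["tcp_rot"][1][0],s["tcp_rot"][0][0])),"Mz_axis",M[2]+d[0]*F[1]-d[1]*F[0])
E
python3 m.py
```

```text
[0.5026 0.1841 0.1528] F [-4.32  0.49  6.92] M [0.13 0.82 0.07] r 0.039944194348603086 ang 97.55430189028814 yaw 96.02825351063535 Mz_axis 0.23405868428420712
```

>>> move_arm(
  increments=[
    [0, 0, 0.002, 0, 0, 0, 0],
    [0, 0.0027, 0.002, 0, 0, 0.0064, 0],
    [-0.0001, 0.0053, 0.002, 0, 0, 0.0127, 0],
    [-0.0002, 0.008, 0.002, 0, 0, 0.0191, 0],
    [-0.0003, 0.008, 0.002, 0, 0, 0.0191, 0],
  ],
)

```text
time_s: 6.37
position: [0.505, 0.1844, 0.1524]
tcp_rot: [[-0.044, 0.999, -0.002], [0.999, 0.044, 0.0], [0.0, -0.002, -1.0]]
force: [-4.0, -0.5, 8.2]
opening: 0.342
grasp_force: 30.0
```

```bash
python3 m.py
```

```text
[0.505  0.1844 0.1524] F [-4.02 -0.47  8.15] M [ 0.14  0.87 -0.17] r 0.03995560575037193 ang 94.11060457266541 yaw 92.52411460731271 Mz_axis -0.010510774682613078
```

>>> move_arm(
  increments=[
    [0, 0.0027, 0, 0, 0, 0.0064, 0],
    [-0.0001, 0.0053, 0, 0, 0, 0.0127, 0],
    [-0.0002, 0.008, 0, 0, 0, 0.0191, 0],
    [-0.0003, 0.008, 0, 0, 0, 0.0191, 0],
  ],
)

```text
time_s: 6.7
position: [0.5073, 0.1844, 0.1523]
tcp_rot: [[0.016, 1.0, -0.002], [1.0, -0.016, 0.0], [0.0, -0.002, -1.0]]
force: [-5.5, 0.6, 7.2]
opening: 0.348
grasp_force: 30.0
```

```bash
python3 m.py
```

```text
[0.5073 0.1844 0.1523] F [-5.46  0.57  7.23] M [ 0.2   0.91 -0.14] r 0.03993488248594585 ang 90.80973491268836 yaw 89.07946032676442 Mz_axis 0.07798900130519576
```

>>> move_arm(
  increments=[
    [0, 0.0027, 0, 0, 0, 0.0064, 0],
    [-0.0001, 0.0053, 0, 0, 0, 0.0127, 0],
    [-0.0002, 0.008, 0, 0, 0, 0.0191, 0],
    [-0.0003, 0.008, 0, 0, 0, 0.0191, 0],
  ],
)

```text
time_s: 7.03
position: [0.5096, 0.1844, 0.1523]
tcp_rot: [[0.076, 0.997, -0.003], [0.997, -0.076, 0.001], [0.0, -0.003, -1.0]]
force: [-4.8, 1.0, 8.5]
opening: 0.342
grasp_force: 30.0
```

```bash
python3 m.py
```

```text
[0.5096 0.1844 0.1523] F [-4.76  1.04  8.51] M [ 0.23  0.9  -0.14] r 0.03992992758483433 ang 87.56752738221378 yaw 85.63716794129978 Mz_axis 0.0562770422624177
```

>>> move_arm(
  increments=[
    [0, 0.0027, 0, 0, 0, 0.0064, 0],
    [-0.0001, 0.0053, 0, 0, 0, 0.0127, 0],
    [-0.0001, 0.0067, 0, 0, 0, 0.016, 0],
    [-0.0001, 0.0067, 0, 0, 0, 0.016, 0],
  ],
)

```text
time_s: 7.37
position: [0.5115, 0.1842, 0.1523]
tcp_rot: [[0.126, 0.992, -0.003], [0.992, -0.126, 0.001], [0.0, -0.003, -1.0]]
force: [-5.8, 0.1, 7.9]
opening: 0.349
grasp_force: 30.0
```

```bash
python3 m.py
```

```text
[0.5115 0.1842 0.1523] F [-5.76  0.05  7.85] M [ 0.27  0.87 -0.11] r 0.039901102103930886 ang 84.8529854648161 yaw 82.78136062339902 Mz_axis 0.12033022349815696
```

>>> move_arm(
  increments=[
    [0, 0.0013, 0, 0, 0, 0.0032, 0],
    [0, 0.0027, 0, 0, 0, 0.0064, 0],
    [0, 0.0027, 0, 0, 0, 0.0064, 0],
  ],
)

```text
time_s: 7.62
position: [0.5122, 0.1841, 0.1523]
tcp_rot: [[0.146, 0.989, -0.003], [0.989, -0.146, 0.001], [0.0, -0.003, -1.0]]
force: [-4.7, 1.3, 7.7]
opening: 0.341
grasp_force: 30.0
```

```bash
python3 m.py
```

```text
[0.5122 0.1841 0.1523] F [-4.71  1.29  7.7 ] M [ 0.22  0.91 -0.07] r 0.03987880669558914 ang 83.75738998953999 yaw 81.63030773963017 Mz_axis 0.11850146127387187
```

>>> move_arm(
  increments=[
    [0, 0.0013, 0, 0, 0, 0.0032, 0],
    [0, 0.0027, 0, 0, 0, 0.0064, 0],
    [-0.0001, 0.004, 0, 0, 0, 0.0095, 0],
    [-0.0001, 0.004, 0, 0, 0, 0.0095, 0],
  ],
)

```text
time_s: 7.95
position: [0.5133, 0.184, 0.1523]
tcp_rot: [[0.175, 0.985, -0.003], [0.985, -0.175, 0.001], [0.0, -0.003, -1.0]]
force: [-5.0, 1.4, 7.1]
opening: 0.344
grasp_force: 30.0
```

```bash
python3 m.py
```

```text
[0.5133 0.184  0.1523] F [-5.03  1.38  7.11] M [ 0.25  0.96 -0.04] r 0.039877409672205134 ang 82.18249163140852 yaw 79.93688810444881 Mz_axis 0.1694401466311233
```

>>> move_arm(
  increments=[
    [0, 0.0013, 0, 0, 0, 0.0032, 0],
    [0, 0.0027, 0, 0, 0, 0.0064, 0],
    [-0.0001, 0.004, 0, 0, 0, 0.0095, 0],
    [-0.0001, 0.004, 0, 0, 0, 0.0095, 0],
  ],
)

```text
time_s: 8.28
position: [0.5144, 0.1838, 0.1523]
tcp_rot: [[0.204, 0.979, -0.003], [0.979, -0.204, 0.001], [0.0, -0.003, -1.0]]
force: [-5.4, 2.2, 7.6]
opening: 0.342
grasp_force: 30.0
```

```bash
python3 m.py
```

```text
[0.5144 0.1838 0.1523] F [-5.37  2.25  7.56] M [ 0.23  0.88 -0.08] r 0.039850756164830844 ang 80.54965890531422 yaw 78.22408023396842 Mz_axis 0.1457697752404169
```

>>> move_arm(
  increments=[
    [0, 0.0013, 0, 0, 0, 0.0032, 0],
    [0, 0.0027, 0, 0, 0, 0.0064, 0],
    [-0.0001, 0.004, 0, 0, 0, 0.0095, 0],
    [-0.0001, 0.004, 0, 0, 0, 0.0095, 0],
  ],
)

```text
time_s: 8.62
position: [0.5156, 0.1836, 0.1523]
tcp_rot: [[0.233, 0.972, -0.003], [0.972, -0.233, 0.001], [0.0, -0.003, -1.0]]
force: [-5.5, 1.7, 7.9]
opening: 0.339
grasp_force: 30.0
```

```bash
python3 m.py
```

```text
[0.5156 0.1836 0.1523] F [-5.46  1.75  7.92] M [ 0.34  0.99 -0.03] r 0.0398502873070889 ang 78.91680508816737 yaw 76.51790274932738 Mz_axis 0.19854565016705514
```

>>> move_arm(
  increments=[
    [0, 0.0013, 0, 0, 0, 0.0032, 0],
    [0, 0.0027, 0, 0, 0, 0.0064, 0],
    [-0.0001, 0.004, 0, 0, 0, 0.0095, 0],
    [-0.0001, 0.004, 0, 0, 0, 0.0095, 0],
  ],
)

```text
time_s: 8.95
position: [0.5163, 0.1834, 0.1523]
tcp_rot: [[0.26, 0.966, -0.004], [0.966, -0.26, 0.001], [-0.0, -0.004, -1.0]]
force: [-6.9, 2.2, 7.7]
opening: 0.346
grasp_force: 30.0
```

```bash
python3 m.py
```

```text
[0.5163 0.1834 0.1523] F [-6.88  2.2   7.65] M [0.45 1.08 0.42] r 0.039820915543724515 ang 77.84370999974998 yaw 74.92320318843927 Mz_axis 0.7082690170537274
```

Contact felt: the moment is up by about 0.5 N m. A small step more.

>>> move_arm(
  increments=[
    [0, 0.0008, 0, 0, 0, 0.002, 0],
    [0, 0.0016, 0, 0, 0, 0.0038, 0],
    [0, 0.0016, 0, 0, 0, 0.0038, 0],
  ],
)

```text
time_s: 9.2
position: [0.5165, 0.1834, 0.1522]
tcp_rot: [[0.27, 0.963, -0.004], [0.963, -0.27, 0.0], [-0.001, -0.004, -1.0]]
force: [-6.6, 2.7, 8.6]
opening: 0.346
grasp_force: 30.0
```

```bash
python3 m.py
```

```text
[0.5165 0.1834 0.1522] F [-6.59  2.75  8.58] M [0.46 1.1  0.65] r 0.03982310758545888 ang 77.53399483571347 yaw 74.30855701230726 Mz_axis 0.9280613483962894
```

>>> move_arm(
  increments=[
    [0, 0.0006, 0, 0, 0, 0.0015, 0],
    [0, 0.001, 0, 0, 0, 0.0025, 0],
    [0, 0.001, 0, 0, 0, 0.0025, 0],
  ],
)

```text
time_s: 9.45
position: [0.5166, 0.1833, 0.1522]
tcp_rot: [[0.277, 0.961, -0.005], [0.961, -0.277, 0.0], [-0.001, -0.005, -1.0]]
force: [-7.3, 3.6, 8.8]
opening: 0.348
grasp_force: 30.0
```

```bash
python3 m.py
```

```text
[0.5166 0.1833 0.1522] F [-7.32  3.59  8.82] M [0.58 1.14 0.74] r 0.03979573867095923 ang 77.33076797385188 yaw 73.90043185399776 Mz_axis 1.0577180373101225
```

The moment has climbed about 0.85 N m, so the lid is home. Releasing and lifting.

>>> move_arm(
  increments=[
    [0, 0, 0, 0, 0, 0, 0.5],
    [0, 0, 0, 0, 0, 0, 0.7],
    [0, 0, 0, 0, 0, 0, 0.8],
    [0, 0, 0, 0, 0, 0, 0.8],
    [0, 0, -0.1, 0, 0, 0, 0.8],
    [0, 0, -0.2, 0, 0, 0, 0.8],
    [0, 0, -0.333, 0, 0, 0, 0.8],
    [0, 0, -0.333, 0, 0, 0, 0.8],
    [0, 0, -0.333, 0, 0, 0, 0.8],
    [0, 0, -0.333, 0, 0, 0, 0.8],
  ],
)

```text
time_s: 10.28
position: [0.5193, 0.1823, 0.2517]
tcp_rot: [[0.281, 0.96, 0.001], [0.96, -0.281, -0.0], [0.0, 0.001, -1.0]]
force: [-0.0, 0.4, -0.6]
opening: 0.792
grasp_force: 0.0
```

Run:
```python
from rig import bot
from k import *
s=bot.read_state(); print(np.round(s["position"],4),s["opening"],np.round(s["force"],2),np.round(s["moment"],2))
# commanded pose replay from chute grasp
c=np.load("c.npy")
D=[(0,0,.344,0,0,0),(0,0,.007,0,0,0),(0,0,.006,0,0,0),(-.0003,.008,.002,0,0,.0191)]+[(-.0003,.008,0,0,0,.0191)]*2+[(-.0001,.0067,0,0,0,.016),(0,.0027,0,0,0,.0064)]+[(-.0001,.004,0,0,0,.0095)]*4+[(0,.0016,0,0,0,.0038),(0,.001,0,0,0,.0025),(0,0,-.333,0,0,0)]
for r in D:c=app(c,r)
print("cmd",c); np.save("c2.npy",c)
r=np.round(inc(c,(.4962,-.0101,.22,-4.33+40)),3); print(r.tolist(),app(c,r)); np.save("c3.npy",app(c,r))
```

```text
[0.5193 0.1823 0.2517] 0.7923700426342686 [-0.05  0.38 -0.58] [-0.02 -0.13 -0.01]
cmd [ 0.51913179  0.18280714  0.2523     73.717     ]
[-0.639, 0.107, 0.108, 0.0, 0.0, 0.211] [ 4.96195003e-01 -1.02037522e-02  2.19900000e-01  3.57370000e+01]
```

>>> move_arm(
  increments=[
    [-0.639, 0.107, 0, 0, 0, 0.211, 0.5],
    [-0.639, 0.107, 0, 0, 0, 0.211, 0.5],
    [-0.639, 0.107, 0, 0, 0, 0.211, 0.5],
    [-0.639, 0.107, 0, 0, 0, 0.211, 0.5],
    [-0.639, 0.107, 0, 0, 0, 0.211, 0.5],
    [-0.639, 0.107, 0, 0, 0, 0.211, 0.5],
    [-0.639, 0.107, 0.108, 0, 0, 0.211, 0.5],
    [-0.639, 0.107, 0.108, 0, 0, 0.211, 0.5],
    [-0.639, 0.107, 0.108, 0, 0, 0.211, 0.5],
    [-0.639, 0.107, 0.108, 0, 0, 0.211, 0.5],
  ],
)

```text
time_s: 11.12
position: [0.4958, -0.0102, 0.2189]
tcp_rot: [[0.811, 0.584, -0.002], [0.584, -0.811, 0.001], [-0.001, -0.002, -1.0]]
force: [0.1, 0.7, 0.6]
opening: 0.502
grasp_force: 0.0
```

Run:
```python
from fit import *
from rig import viewer
p=plane("top",T([(573,258),(652,350)]),.167); print(p,p.mean(0)); d=p[1]-p[0]; print(np.degrees(np.arctan2(d[1],d[0]))%360, np.hypot(*d[:2]))
print(plane("top",T([(617,298)]),.144), plane("side",S([(163,308)]),.144))
for c in("top","side"): cv2.imwrite(f"pics/{c}2.png",viewer.capture(c)["image"])
a=cv2.resize(cv2.imread("pics/top2.png")[210:310,225:375],None,fx=2.66,fy=4,interpolation=2)
b=cv2.resize(cv2.imread("pics/side2.png")[125:225,170:270],None,fx=4,fy=4,interpolation=2)
cv2.imwrite("pics/g2.png",np.hstack([a,b]))
```

```text
[[ 0.51266776  0.01089282  0.167     ]
 [ 0.47740389 -0.01945003  0.167     ]] [ 0.49503582 -0.0042786   0.167     ]
220.71040146360457 0.046521277317793534
[[ 0.49569133 -0.00910472  0.144     ]] [[ 0.49871922 -0.0121788   0.144     ]]
```

View pics/g2.png

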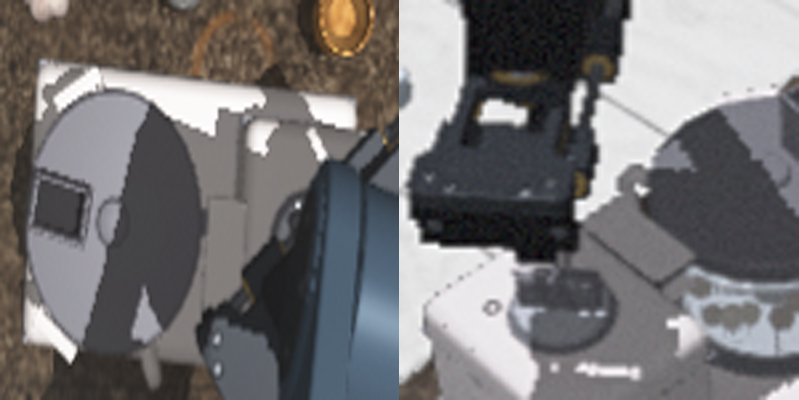

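The gripper hovers over the dial bar, aligned with it in the side view at about (560,285). The lid's chute has turned clockwise and stayed there. Descending and gripping.

>>> move_arm(
  increments=[
    [0, 0, 0.07, 0, 0, 0, 0.5],
    [0, 0, 0.14, 0, 0, 0, 0.5],
    [0, 0, 0.18, 0, 0, 0, 0.5],
    [0, 0, 0.2, 0, 0, 0, 0.5],
    [0, 0, 0.208, 0, 0, 0, 0.5],
    [0, 0, 0.208, 0, 0, 0, 0.5],
    [0, 0, 0.208, 0, 0, 0, 0.5],
  ],
)

```text
time_s: 11.8
position: [0.4969, -0.0105, 0.1579]
tcp_rot: [[0.811, 0.584, 0.002], [0.584, -0.811, -0.0], [0.001, 0.001, -1.0]]
force: [-0.3, 0.1, 0.2]
opening: 0.498
grasp_force: 0.0
```

>>> move_arm(
  increments=[
    [0, 0, 0, 0, 0, 0, 0.3],
    [0, 0, 0, 0, 0, 0, 0.24],
    [0, 0, 0, 0, 0, 0, 0.2],
    [0, 0, 0, 0, 0, 0, 0.17],
    [0, 0, 0, 0, 0, 0, 0.14],
    [0, 0, 0, 0, 0, 0, 0.1],
    [0, 0, 0, 0, 0, 0, 0.1],
    [0, 0, 0, 0, 0, 0, 0.1],
  ],
)

```text
time_s: 12.47
position: [0.4946, -0.0086, 0.157]
tcp_rot: [[0.813, 0.583, -0.003], [0.583, -0.813, 0.004], [-0.0, -0.005, -1.0]]
force: [-1.0, 5.8, 4.0]
opening: 0.135
grasp_force: 30.0
```

```bash
sed -i 's/ax=np.array(.*/ax=np.array([.4962,-.0101])/' m.py; python3 m.py
```

```text
[ 0.4946 -0.0086  0.157 ] F [-1.02  5.79  4.01] M [ 0.94  0.28 -0.11] r 0.0021945616838429795 ang 137.31118728930326 yaw 35.64787185394111 Mz_axis -0.11368842588515804
```

>>> move_arm(
  increments=[
    [0, -0.004, 0, 0, 0, 0, 0.1],
    [0, -0.008, 0, 0, 0, 0, 0.1],
    [0, -0.008, 0, 0, 0, 0.006, 0.1],
    [0, -0.008, 0, 0, 0, 0.012, 0.1],
    [0, -0.008, 0, 0, 0, 0.02, 0.1],
    [0, -0.008, 0, 0, 0, 0.02, 0.1],
  ],
)

```text
time_s: 12.97
position: [0.4945, -0.0085, 0.157]
tcp_rot: [[0.847, 0.531, -0.001], [0.531, -0.847, 0.0], [-0.0, -0.001, -1.0]]
force: [-2.5, 1.2, 2.3]
opening: 0.137
grasp_force: 30.0
```

```bash
python3 m.py
```

```text
[ 0.4945 -0.0085  0.157 ] F [-2.46  1.16  2.25] M [ 0.23  0.17 -0.06] r 0.002324677135507359 ang 135.78700366535307 yaw 32.060238110524374 Mz_axis -0.0606499290164854
```

>>> move_arm(
  increments=[
    [0, 0, 0, 0, 0, 0.006, 0.1],
    [0, 0, 0, 0, 0, 0.012, 0.1],
    [0, 0, 0, 0, 0, 0.018, 0.1],
    [0, 0, 0, 0, 0, 0.018, 0.1],
  ],
)

```text
time_s: 13.3
position: [0.4945, -0.0084, 0.157]
tcp_rot: [[0.876, 0.482, -0.001], [0.482, -0.876, 0.0], [-0.0, -0.0, -1.0]]
force: [-1.9, 2.2, 2.5]
opening: 0.132
grasp_force: 30.0
```

```bash
python3 m.py
```

```text
[ 0.4945 -0.0084  0.157 ] F [-1.93  2.21  2.51] M [0.27 0.35 0.02] r 0.0023858818553431837 ang 135.3148139113856 yaw 28.8335660432117 Mz_axis 0.015871922247630576
```

>>> move_arm(
  increments=[
    [0, 0, 0, 0, 0, 0.006, 0.1],
    [0, 0, 0, 0, 0, 0.012, 0.1],
    [0, 0, 0, 0, 0, 0.02, 0.1],
    [0, 0, 0, 0, 0, 0.02, 0.1],
  ],
)

```text
time_s: 13.63
position: [0.4945, -0.0084, 0.157]
tcp_rot: [[0.905, 0.426, -0.001], [0.426, -0.905, 0.0], [-0.0, -0.001, -1.0]]
force: [-1.6, 2.2, 2.1]
opening: 0.138
grasp_force: 30.0
```

```bash
python3 m.py
```

```text
[ 0.4945 -0.0084  0.157 ] F [-1.57  2.16  2.1 ] M [ 0.3   0.41 -0.01] r 0.0024277205199898506 ang 135.0030377948548 yaw 25.21843555807501 Mz_axis -0.015194935607588696
```

The selector turns freely. Taking it on to slow.

>>> move_arm(
  increments=[
    [0, 0, 0, 0, 0, 0.018, 0.1],
    [0, 0, 0, 0, 0, 0.036, 0.1],
    [0, 0, 0, 0, 0, 0.054, 0.1],
    [0, 0, 0, 0, 0, 0.072, 0.1],
    [0, 0, 0, 0, 0, 0.09, 0.1],
    [0, 0, 0, 0, 0, 0.11, 0.1],
    [0, 0, 0, 0, 0, 0.13, 0.1],
    [0, 0, 0, 0, 0, 0.15, 0.1],
    [0, 0, 0, 0, 0, 0.1645, 0.1],
    [0, 0, 0, 0, 0, 0.1645, 0.1],
  ],
)

```text
time_s: 14.47
position: [0.4944, -0.008, 0.157]
tcp_rot: [[0.997, -0.076, -0.001], [-0.076, -0.997, 0.001], [-0.001, -0.001, -1.0]]
force: [-2.3, 2.9, 3.6]
opening: 0.136
grasp_force: 30.0
```

```bash
python3 m.py
```

```text
[ 0.4944 -0.008   0.157 ] F [-2.34  2.9   3.6 ] M [ 0.65  0.39 -0.1 ] r 0.0027324741893939384 ang 130.65769837352937 yaw -4.3814709769225395 Mz_axis -0.09797548963479216
```

>>> move_arm(
  increments=[
    [0, 0, 0, 0, 0, 0, 0.3],
    [0, 0, 0, 0, 0, 0, 0.5],
    [0, 0, 0, 0, 0, 0, 0.5],
    [0, 0, 0, 0, 0, 0, 0.5],
    [0, 0, -0.1, 0, 0, 0, 0.5],
    [0, 0, -0.2, 0, 0, 0, 0.5],
    [0, 0, -0.333, 0, 0, 0, 0.5],
    [0, 0, -0.35, 0, 0, 0, 0.5],
    [0, 0, -0.35, 0, 0, 0, 0.5],
  ],
)

```text
time_s: 15.22
position: [0.4971, -0.0092, 0.265]
tcp_rot: [[0.997, -0.075, 0.008], [-0.075, -0.997, -0.002], [0.008, 0.002, -1.0]]
force: [-0.0, -0.3, 0.5]
opening: 0.496
grasp_force: 0.0
```

>>> move_arm(
  increments=[
    [-0.2, 0.9, 0, 0, 0, 0, 0.5],
    [-0.2, 0.9, 0, 0, 0, 0, 0.5],
    [-0.2, 0.9, 0, 0, 0, 0, 0.5],
    [-0.2, 0.9, 0, 0, 0, 0, 0.5],
    [-0.2, 0.9, 0, 0, 0, 0, 0.5],
    [-0.2, 0.9, 0, 0, 0, 0, 0.5],
    [-0.2, 0.9, 0, 0, 0, 0, 0.5],
    [-0.2, 0.9, 0, 0, 0, 0, 0.5],
    [-0.2, 0.9, 0, 0, 0, 0, 0.5],
    [-0.2, 0.9, 0, 0, 0, 0, 0.5],
  ],
)

```text
time_s: 16.05
position: [0.4139, -0.2721, 0.2607]
tcp_rot: [[0.997, -0.076, -0.002], [-0.076, -0.997, 0.003], [-0.002, -0.003, -1.0]]
force: [-0.2, 0.6, -0.9]
opening: 0.502
grasp_force: 0.0
```

Run:
```python
from rig import viewer
import cv2
a=viewer.capture("top")["image"]; cv2.imwrite("pics/top3.png",a)
cv2.imwrite("pics/top3c.png",cv2.resize(a[215:315,225:375],None,fx=5.3,fy=5.3,interpolation=cv2.INTER_CUBIC))
```

```text
(no output)
```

View pics/top3c.png

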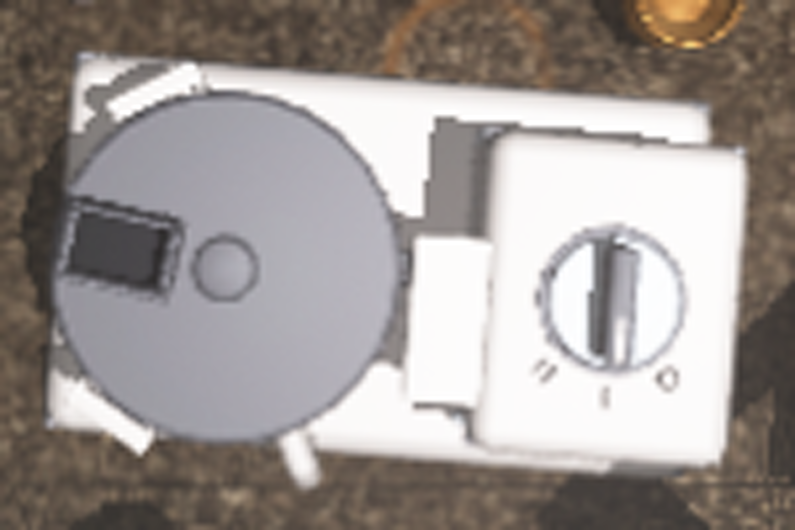

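The lid is turned home, with the chute at about (120,248) in the crop. The selector's white line at about (620,345) points to the one-bar mark. The selector turned freely with the lid let go, so the interlock really is home, and the arm is clear.

```bash
python3 -c "
from rig import workorder
print(workorder.hand_in())"
```

```text
the job is handed in; nothing more can be done
None
```

I pressed the lid down and turned it clockwise until I felt it come home, turned the selector to the one-bar (slow) mark, and handed the job in at about 16 s; no verdict came back, and I didn't move anything else.

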